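# Strip the spacer bar: free the pinned stop collar, then draw off the spacers

## Task

Strip the horizontal bar on the grey stand, one part at a time, and put the parts in the wooden tray. Begin with the slotted stop collar: a pin near the bar's end holds it, so turn the collar until its slot passes over the pin, without forcing it hard against the pin, and slide it off the end; then slide off the short spacer and then the long one, each lifted clear of the pin. Set all three down next to one another on the tray's floor (not stacked), without dropping any, and leave the other things alone.

Things in the scene. Friction and masses are not known exactly. Their poses are not given: they have to be found in the camera images.
- stand: Fixed grey stand: 150 x 110 x 14 mm base, 40 x 50 mm column 155 mm tall, and a level round steel bar, 24 mm thick, from the column towards the robot. Origin: on the bench under the column. The bar's axis runs along the stand's -x, 135 mm above the origin, from the column face at x = -20 mm to the tip at x = -185 mm. Its y points left seen from the robot, z up.
- bar_tip (a point): Centre of the bar's free end face: stand x = -185 mm, 135 mm above the bench.
- pin_foot (a point): Point on the bar's axis under the cross pin (stand x = -172 mm). The pin, 8 mm thick, stands out on one side only, 18 mm from the axis (6 mm proud of the bar), leaning by up to 0.62 rad (36 degrees) from straight up, to the left or the right. The angle differs each time and is not reported: feel for it or look. It does not give way. Axes as the stand's.
- collar: Outermost part on the bar: loose aluminium block 60 x 60 mm, corners cut, 26 mm long, bore 27 mm, with an 11.5 mm slot from the bore out through the middle of its top flat. Origin: bore centre at half length, hanging 1.7 mm below the bar's axis; x along the bore, z to the slot (up at start). Passes the pin when centred and turned until the slot is within 0.1 rad of it. 0.18-0.35 kg.
- short_spacer: Loose spacer behind the collar: aluminium block 54 x 54 mm, corners cut, 30 mm long along the bar, 42 mm bore, no slot. Origin: bore centre at half length; x along the bore, z up at start. Hangs on the bar, origin 9 mm below the bar's axis; raised until its bore is centred on the bar within 2.5 mm it passes over the pin. 0.15-0.31 kg.
- long_spacer: Loose spacer nearest the column: 54 x 54 mm section and 42 mm bore like the short spacer, but 46 mm long along the bar. Origin: bore centre at half length; x along the bore, z up at start; hangs with its origin 9 mm below the bar's axis and must be raised likewise. 0.23-0.45 kg.
- tray: Fixed open wooden tray, 200 mm (its x) by 160 mm (its y), rim 28 mm high, walls 6 mm thick, floor 12 mm above the bench, on the bench to the right of the stand. Origin: on the bench under its centre.
- tape_measure: Yellow tape measure, 38 x 80 x 62 mm, standing loose to the left of the bar; leave it alone. Origin: centre of its underside.
- nail_tin: Open steel tin, 70 mm across, 60 mm tall, loose near the bench's front edge; leave it alone. Origin: centre of its underside.
- block_plane: Block plane, 45 x 155 x 38 mm, loose at the right front of the bench; leave it alone. Origin: centre of its underside.
There are look-alikes about, which are no part of the job. What is shaped like the collar but green or purple is not meant.

How it is judged (in metres and radians):
On the way, in this order (a step that is already met when the one before it is completed fails the run):
1. the stop collar is off the bar, the others still on it ((x of collar in the frame of stand below -0.198 m or y of collar in the frame of stand below -0.06 m or y of collar in the frame of stand above 0.06 m) and not (x of short_spacer in the frame of stand below -0.198 m or y of short_spacer in the frame of stand below -0.06 m or y of short_spacer in the frame of stand above 0.06 m) and not (x of long_spacer in the frame of stand below -0.198 m or y of long_spacer in the frame of stand below -0.06 m or y of long_spacer in the frame of stand above 0.06 m)), for 0.1 s.
2. the short spacer is off the bar, the long spacer still on it ((x of short_spacer in the frame of stand below -0.198 m or y of short_spacer in the frame of stand below -0.06 m or y of short_spacer in the frame of stand above 0.06 m) and not (x of long_spacer in the frame of stand below -0.198 m or y of long_spacer in the frame of stand below -0.06 m or y of long_spacer in the frame of stand above 0.06 m)), for 0.1 s.
3. the long spacer is off the bar ((x of long_spacer in the frame of stand below -0.198 m or y of long_spacer in the frame of stand below -0.06 m or y of long_spacer in the frame of stand above 0.06 m)), for 0.1 s.
At the end, for the whole second after the job is handed in: All three parts lie released and at rest on the tray floor, none on another, any side down: each centre within 100 mm of the tray middle along its x and 80 mm along its y, and less than 48 mm above the bench (x of collar in the frame of tray between -0.1 and 0.1 m and y of collar in the frame of tray between -0.08 and 0.08 m and height (world z) of each of collar, short_spacer, long_spacer below 0.048 m and linear speed of each of collar, short_spacer, long_spacer below 0.02 m/s and x of short_spacer in the frame of tray between -0.1 and 0.1 m and y of short_spacer in the frame of tray between -0.08 and 0.08 m and x of long_spacer in the frame of tray between -0.1 and 0.1 m and y of long_spacer in the frame of tray between -0.08 and 0.08 m); the robot touches nothing.
It fails at once if one of the three parts is dropped or flung (faster than 1.2 m/s) (linear speed of any of collar, short_spacer, long_spacer above 1.2 m/s).
It fails at once if the collar is forced against the pin or bar (over 100 N) (contact force between collar and stand above 100 N).
It fails at once if the tape measure, nail tin or block plane is moved by more than 30 mm (distance of any of tape_measure, nail_tin, block_plane from where it was at the start of the episode above 0.03 m).
It also fails if it takes over 72 s, if anything falls off the work surface, if the arm or the gripper's body presses on something with over 40 N, if the wrist force passes 120 N, or if a joint passes its speed limit or range.

## Robot

A 6-joint arm with a two-finger parallel gripper is mounted at the origin on a cart in front of the work surface, level with it; the furniture and walls round the work are solid. World frame = base frame: x ahead of the robot, y to its left, z up, the work surface at z = 0. Lengths are in m, angles in degrees, forces in N, time in s.
With the tool pointing down it reaches from about 0.4 to 0.825 m from the base axis. Payload 7 kg.
Tool frame: the origin (TCP) lies midway between the tips of the shut fingers; the grasp point (between the pads) lies 19 mm behind it; z points along the fingers, y is the line along which they close (so a half turn about z gives the same grasp; the last joint's range is limited). The gripper opens to 88 mm and grips with 3 to 60 N. Pads are 19 mm wide; open, the fingers measure 130 mm over their backs; the gripper's body (78 mm by 193 mm) begins 47 mm behind the grasp point.
Start: joints at [85.548, 20.546, 0.682, 0, -70.136, -16.507], TCP at [0.241, 0.63, 0.227] pointing down, gripper open.
Joint ranges: [-176.03, 176.03], [-82.01, 121.73], [-58.28, 71.71], [-173.87, 95.51], [-174.79, -0.11], [-173.66, 173.66]. Speed limits (degrees/s): [136.94, 136.94, 172.46, 180, 180, 180].

## Interface

Orientations are given as [roll, pitch, yaw] about the fixed x, y, z axes, in that order (R = Rz(yaw) Ry(pitch) Rx(roll)).
In Python, from plant import r gives the robot as it stands.
- The arm moves only by the tool carry_out, never from a script. Its argument "deltas" is a list of rows, each a list of 3 entries, a list of its own where there are three numbers: the opening, from 0 (shut) to 1 (fully open), then the shift along the tool's x, y, z in mm, then the turn, a rotation vector about the tool's x, y, z in rad. In form: [[gripper, [tx, ty, tz], [rx, ry, rz]], ...]. A call has 1 to 12 rows; each row is the pose to reach, as a shift and turn from the pose commanded when the call began, along the tool's axes at that moment; what a row does not reach only later rows make up. A row lasts 1/10 s, in which the tool goes at most 50 mm and 8.59 degrees, less where a joint would pass 70% of its speed; a pose out of reach is approached as far as the arm can. A call with a gripper value outside its range is refused whole. The fingers move at their own pace and stop on an object; "squeeze" is the grip in N (left out, the last holds). Time passes only in rows, so rows that repeat a pose let the fingers close. It gives the time, the measured TCP pose, the force, the opening and the grip force at its end, in the units of the state.
- r.get_state(): the state, without advancing time (a new reading comes with each control period).
- r.capture(name): name is "scene" or "top"; returns (picture, depth): 480x640x3 uint8, red, green, blue; 480x640 float32, m along the optical axis (not along the pixel's ray), 0 where there is no reading.
- r.get_calibration(name): a dict with "fov_y" (degrees; the focal length in pixels is half the picture's height over the tangent of half this angle, whatever the lens; pixels are square), "cx", "cy" (the principal point, pixels), "distortion" ([k1, k2, p1, p2, k3] as OpenCV has them; the pictures are not rectified), "view" (4x4, takes a point from world to camera coordinates). Camera axes: x right, y down, z forward; pixel columns grow to the right and rows downward; lengths in m; the calibration is good to about 2 mm. A picture is of the moment at which its call begins. get_calibration takes no time and is no camera call.
- r.close_job(): hands the job in; it is judged then, once.
The state is a dict: "time_s": time; "joints": joint angles; "qd": joint speeds; "joint_torque": joint torques, N m; "tcp_pos": TCP position; "eef_rot": TCP orientation; "contact_force": force on the tool from outside, world axes, zero at the start; "moment": the same for the moment, N m; "gripper_width": finger opening in m; "gripper_force": force on a finger pad.
Only numpy, scipy, OpenCV 4.12 (cv2) and the standard library are available. Lean on these libraries where they do the work, as an engineer would, in place of code of your own. Each camera call takes 0.05 s, during which the arm holds its last target. There are 200 camera calls.

## Working session

There is one attempt and no reset: what is moved stays moved. The work goes in short steps, Python scripts to look and compute and a tool call to move; the robot and the scene stay as the last step left them, time stands still between calls to the robot, and variables do not carry over. Pictures are saved under pics/ and viewed, at most 10 in all, crops included, and the job is handed in when it is done.

Besides the shell and the picture viewer there is one more tool, called after "Emit:" as name(argument=value, ...) on one line, values as JSON. carry_out: Moves the arm, as the interface text tells. Its arguments: {"type":"object","properties":{"deltas":{"type":"array"},"squeeze":{"type":"number"}},"required":["deltas"]}

```bash
ls; mkdir -p pics
python3 - <<'E'
from plant import r
import cv2,numpy as np
for n in("scene","top"):
    p,d=r.capture(n); cv2.imwrite(f"pics/{n}0.png",p[:,:,::-1]); np.save(f"{n}0.npy",d); c=r.get_calibration(n);print(n,c, (d>0).mean())
print(r.get_state())
E
```

```text
pics
scene {'fov_y': 57.07584787885918, 'cx': 313.417088634907, 'cy': 235.09493879045522, 'distortion': array([-0.0710917,  0.       ,  0.       ,  0.       ,  0.       ]), 'view': array([[-0.91221199, -0.4096773 ,  0.00581394,  0.4118156 ],
       [-0.24385855,  0.5314777 , -0.81121172,  0.2864326 ],
       [ 0.32924505, -0.74141484, -0.58472364,  0.67321639],
       [ 0.        ,  0.        ,  0.        ,  1.        ]])} 0.9959375
top {'fov_y': 54.83372296624253, 'cx': 318.15049634985957, 'cy': 241.73016267641964, 'distortion': array([0.03583941, 0.        , 0.        , 0.        , 0.        ]), 'view': array([[-0.04893467, -0.99878908, -0.00507584, -0.09268527],
       [-0.97286707,  0.04881397, -0.22615672,  0.55923841],
       [ 0.22613063, -0.00612879, -0.97407771,  1.18257023],
       [ 0.        ,  0.        ,  0.        ,  1.        ]])} 0.9960872395833333
{'time_s': 0.1, 'joints': array([ 8.55478410e+01,  2.05870287e+01,  6.39008631e-01, -1.88215720e-02,
       -7.01365009e+01, -1.65083167e+01]), 'qd': array([-0.01074153, -0.19442961,  0.11045704,  0.01290684,  0.03414185,
        0.07518613]), 'joint_torque': array([-1.08256121e-03, -5.84162378e+01,  2.93748379e+01,  7.01537713e+00,
        1.01253827e-02, -5.06592801e-05]), 'tcp_pos': array([0.24130955, 0.62991516, 0.22571628]), 'eef_rot': array([ 1.79913935e+02, -7.05426185e-03, -2.09668786e+01]), 'contact_force': array([ 0.54558548,  0.47878768, -0.40053495]), 'moment': array([-0.00522495,  0.02543863, -0.01993236]), 'gripper_force': 0.0, 'gripper_width': 0.0876377855427411}
```

View pics/scene0.png

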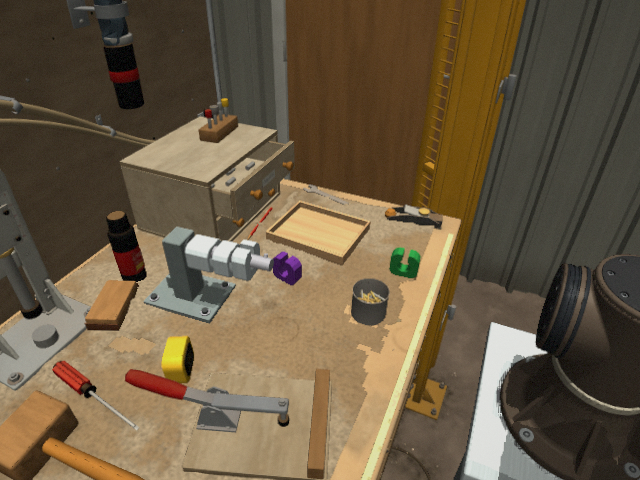

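View pics/top0.png

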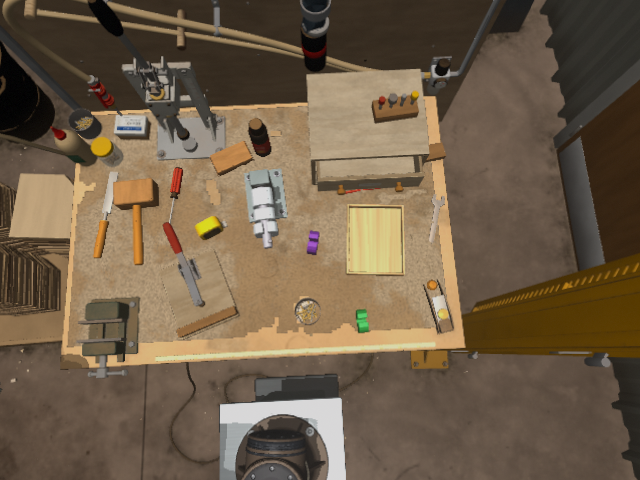

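```bash
cat > h.py <<'E'
import numpy as np,cv2
from plant import r
def K(c): f=240/np.tan(np.radians(c["fov_y"]/2)); return np.array([[f,0,c["cx"]],[0,f,c["cy"]],[0,0,1.]])
def cloud(n,d):
    c=r.get_calibration(n); v,u=np.mgrid[0:480,0:640]
    q=cv2.undistortPoints(np.stack([u,v],-1).reshape(-1,1,2).astype(float),K(c),c["distortion"]).reshape(480,640,2)
    P=np.dstack([q*d[...,None],d]); V=c["view"]
    return (P-V[:3,3])@V[:3,:3]
def proj(n,X):
    c=r.get_calibration(n);V=c["view"]
    return cv2.projectPoints(np.float64(X).reshape(-1,3),cv2.Rodrigues(V[:3,:3])[0],V[:3,3],K(c),c["distortion"])[0].reshape(-1,2)
E
python3 - <<'E'
from h import *
t=cv2.imread("pics/top0.png");s=cv2.imread("pics/scene0.png")
a=cv2.resize(t[160:260,230:330],(500,500),interpolation=cv2.INTER_CUBIC)[:, :300]
b=cv2.resize(s[215:325,135:310],None,fx=2.85,fy=4,interpolation=cv2.INTER_CUBIC)
b=cv2.resize(s[220:320,160:310],(750,500),interpolation=cv2.INTER_CUBIC)[:,260:]
cv2.imwrite("pics/z0.png",np.hstack([a,b]))
np.set_printoptions(precision=4,suppress=True)
for n,u0,v0,u1,v1 in(("top",240,165,300,255),("scene",140,220,310,320)):
    P=cloud(n,np.load(n+"0.npy")); m=np.zeros((480,640),bool);m[v0:v1,u0:u1]=1
    im=(t if n=="top" else s).astype(int); grey=(im.max(2)-im.min(2))<35
    Q=P[m&grey&(P[...,2]>.105)&(P[...,2]<.19)]
    print(n,len(Q))
    xb=np.arange(Q[:,0].min(),Q[:,0].max(),.006)
    for x in xb:
        k=Q[(Q[:,0]>=x)&(Q[:,0]<x+.006)]
        if len(k)>3: print(round(x+.003,3),len(k),k.min(0)[1:],k.max(0)[1:])
E
```

```text
top 1554
0.532 29 [-0.0032  0.1266] [0.0169 0.1519]
0.538 24 [-0.0034  0.1361] [0.0199 0.1539]
0.544 20 [-0.0017  0.1376] [0.0196 0.153 ]
0.55 19 [-0.0013  0.1401] [0.0189 0.1482]
0.556 20 [-0.0015  0.1414] [0.0187 0.1497]
0.562 72 [-0.0075  0.1118] [0.0396 0.1682]
0.568 93 [-0.0191  0.1063] [0.0405 0.1666]
0.574 53 [-0.0192  0.1374] [0.0397 0.169 ]
0.58 61 [-0.0179  0.1438] [0.0395 0.1682]
0.586 48 [-0.0181  0.1431] [0.0423 0.168 ]
0.592 21 [-0.0162  0.143 ] [0.0231 0.1681]
0.598 35 [0.0053 0.1296] [0.0399 0.1567]
0.604 72 [-0.0129  0.112 ] [0.0409 0.1569]
0.61 53 [-0.0121  0.1075] [0.0402 0.1574]
0.616 45 [-0.0122  0.1292] [0.0402 0.1569]
0.622 51 [-0.0111  0.117 ] [0.0399 0.1558]
0.628 43 [-0.0109  0.1143] [0.0431 0.1568]
0.634 17 [-0.0084  0.1287] [0.0393 0.1508]
0.64 70 [-0.0093  0.1134] [0.0437 0.1576]
0.646 56 [-0.0091  0.1083] [0.0446 0.1554]
0.652 55 [-0.0088  0.1052] [0.0447 0.1558]
0.658 45 [-0.0079  0.1277] [0.0446 0.1575]
0.664 51 [-0.0076  0.1241] [0.0444 0.1575]
0.67 43 [-0.0072  0.1189] [0.0472 0.1575]
0.676 53 [-0.0066  0.1111] [0.0475 0.1565]
0.682 44 [-0.006   0.12
[... 1154 characters left out ...]
36  0.1052] [0.0463 0.1551]
0.645 118 [-0.0058  0.107 ] [0.0466 0.1539]
0.651 108 [-0.002   0.1062] [0.0466 0.1545]
0.657 103 [0.0059 0.1056] [0.0479 0.155 ]
0.663 101 [0.0012 0.1069] [0.0478 0.155 ]
0.669 100 [0.     0.1075] [0.0485 0.1552]
0.675 103 [0.0058 0.109 ] [0.0492 0.1542]
0.681 68 [0.0008 0.1056] [0.0483 0.1541]
0.687 36 [0.0079 0.1216] [0.0484 0.154 ]
0.693 200 [0.0001 0.1052] [0.0498 0.1562]
0.699 108 [-0.      0.1063] [0.0507 0.157 ]
0.705 103 [0.0014 0.105 ] [0.0504 0.1566]
0.711 112 [0.0001 0.1051] [0.0512 0.157 ]
0.717 109 [0.001  0.1056] [0.0522 0.1564]
0.723 101 [0.0036 0.1052] [0.0527 0.1559]
0.729 78 [0.0018 0.1089] [0.0523 0.1564]
0.735 6 [0.005  0.1526] [0.0334 0.155 ]
```

View pics/z0.png

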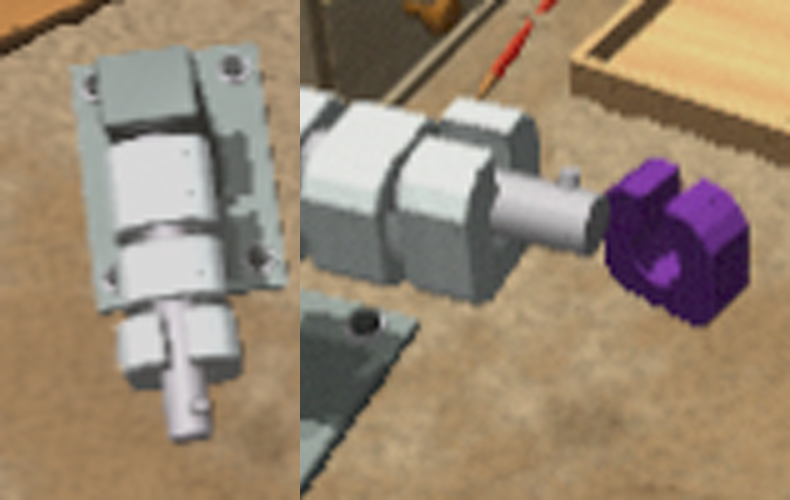

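Run:
```python
from h import *
np.set_printoptions(precision=4,suppress=True)
t=cv2.imread("pics/top0.png");s=cv2.imread("pics/scene0.png")
D={n:np.load(n+"0.npy") for n in("top","scene")}; C={n:cloud(n,D[n]) for n in D}
# left side edge line fit of spacers/column/collar per camera -> yaw
for n,im in(("top",t),("scene",s)):
    P=C[n];I=im.astype(int);g=(I.max(2)-I.min(2))<35
    m=g&(P[...,2]>.105)&(P[...,2]<.18)&(P[...,0]>.52)&(P[...,0]<.74)&(P[...,1]>-.04)&(P[...,1]<.07);Q=P[m]
    for nm,a,b in(("collar",.566,.588),("short",.605,.628),("long",.643,.684),("col",.697,.728),("bar",.535,.556)):
        k=Q[(Q[:,0]>a)&(Q[:,0]<b)];top=k[k[:,2]>np.percentile(k[:,2],98)-.004]
        e=[k[(abs(k[:,0]-x)<.003)][:,1].max() for x in np.arange(a+.003,b-.002,.003)]
        l=[top[(abs(top[:,0]-x)<.003)][:,1] for x in np.arange(a+.003,b-.002,.003)]
        print(n,nm,"slope left",np.polyfit(np.arange(a+.003,b-.002,.003),e,1)[0],"top z",np.median(top[:,2]),"top-flat mid y",np.mean([(q.min()+q.max())/2 for q in l if len(q)]),"at",(a+b)/2, np.mean(e))
# triangulate pin end
def ray(n,uv):
    c=r.get_calibration(n);V=c["view"];q=cv2.undistortPoints(np.float64([[uv]]),K(c),c["distortion"])[0,0]
    R=V[:3,:3];return -R.T@V[:3,3],R.T@np.r_[q,1]
def tri(a,b):
    o1,d1=ray("top",a);o2,d2=ray("scene",b);A=np.c_[d1,-d2];k=np.linalg.lstsq(A,o2-o1,rcond=None)[0]
    p,q=o1+k[0]*d1,o2+k[1]*d2;return (p+q)/2,np.linalg.norm(p-q)
print("pin",tri((270.6,241),(266,255.6)))
for n,u0,v0,u1,v1 in (("top",255,225,276,252),("scene",250,248,275,275)):
    P=C[n][v0:v1,u0:u1];m=(P[...,2]>.12)&(P[...,0]<.556)
    k=P[m]; k=k[k[:,0].argsort()]
    ax=k[:,0]; hi=k[k[:,2]>.1495]; print(n,"high pts",hi[:12])
# tray: light wood floor
for n,im in(("top",t),):
    hsv=cv2.cvtColor(im,cv2.COLOR_BGR2HSV);m=cv2.inRange(hsv,(15,40,170),(35,160,255));m[:200]=0;m[280:]=0;m[:,:340]=0;m[:,410:]=0
    c=max(cv2.findContours(m,0,2)[0],key=cv2.contourArea);rc=cv2.boxPoints(cv2.minAreaRect(c))
    print("tray floor px",rc)
    for p in rc:
        o,d=ray(n,p);print(o+d*(.012-o[2])/d[2])
    print("floor z",np.median(C[n][215:265,355:395][...,2]))
for nm,a in(("tape",(200,215,222,240)),("tin",(297,297,320,323)),("purple",(305,230,320,255)),("drawer",(312,155,425,190)),("bottle",(245,115,275,160))):
    k=C["top"][a[1]:a[3],a[0]:a[2]].reshape(-1,3);k=k[k[:,2]>.03];print(nm,k.min(0),k.max(0))
```

```text
top collar slope left 0.06683345414951017 top z 0.1649843532451709 top-flat mid y 0.012102171222530406 at 0.577 0.0403114787473479
top short slope left 0.15639373114170815 top z 0.1538914285088054 top-flat mid y 0.01391883041932153 at 0.6165 0.040957653988736256
top long slope left 0.09090226240189025 top z 0.15390837141082667 top-flat mid y 0.017365447526850517 at 0.6635 0.04556712270062451
top col slope left 0.04851544930787901 top z 0.15661294868981526 top-flat mid y 0.023488663971290145 at 0.7124999999999999 0.04803122478005342
top bar slope left -0.0866483589523247 top z 0.15001134466405938 top-flat mid y 0.007503226614699296 at 0.5455000000000001 0.019389243032598622
scene collar slope left 0.0345281266955624 top z 0.1628534147997249 top-flat mid y 0.014237066064619634 at 0.577 0.04431862290921582
scene short slope left 0.05434354698803489 top z 0.1525242775310605 top-flat mid y 0.017968032670476947 at 0.6165 0.04421566491544524
scene long slope left 0.06834005879171474 top z 0.15254551476421607 top-flat mid y 0.022447023365781908 at 0.6635 0.04799959189962661
scene col slope l
[... 773 characters left out ...]
 [0.5381 0.0042 0.1519]
 [0.5389 0.0026 0.1527]
 [0.5397 0.005  0.1498]
 [0.5401 0.0041 0.1511]
 [0.5407 0.0067 0.1506]
 [0.541  0.0025 0.1519]
 [0.5421 0.0039 0.1525]
 [0.5423 0.0039 0.1503]
 [0.5432 0.0056 0.1512]]
tray floor px [[340. 200.]
 [409. 200.]
 [409. 279.]
 [340. 279.]]
[ 0.6855 -0.1892  0.012 ]
[ 0.6754 -0.3862  0.012 ]
[ 0.4484 -0.365   0.012 ]
[ 0.4577 -0.1756  0.012 ]
floor z 0.012183965612703063
tape [ 0.2721 -0.1126  0.0306] [0.6442 0.2029 1.2779]
tin [ 0.2721 -0.1143  0.03  ] [ 0.4075 -0.055   1.2779]
purple [ 0.2721 -0.124   0.0301] [ 0.5917 -0.0884  1.2779]
drawer [ 0.2721 -0.4084  0.0314] [ 0.772  -0.1117  1.2779]
bottle [ 0.2721 -0.1126  0.03  ] [0.8774 0.078  1.2779]
```

Run:
```python
from h import *
t=cv2.imread("pics/top0.png");s=cv2.imread("pics/scene0.png")
a=cv2.resize(t[232:254,255:280],(400,352),interpolation=cv2.INTER_NEAREST)
b=cv2.resize(s[246:276,252:277],(400,480),interpolation=cv2.INTER_NEAREST)
o=np.zeros((480,800,3),np.uint8);o[:352,:400]=a;o[:,400:]=b
cv2.imwrite("pics/z1.png",o)
c=np.array([np.cos(.0856),np.sin(.0856),0]);l=np.array([-c[1],c[0],0])
foot=np.array([.543,.0103,.135])
for n in("top","scene"):
    print(n,"foot",proj(n,foot),"sideways px/mm,up px/mm",(proj(n,foot+.01*l)-proj(n,foot))/10,(proj(n,foot+[0,0,.01])-proj(n,foot))/10,"along",(proj(n,foot+.01*c)-proj(n,foot))/10)
```

```text
top foot [[266.79541434 242.10211413]] sideways px/mm,up px/mm [[-0.39235814  0.05200428]] [[-0.04503248 -0.0896187 ]] along [[-0.04303185 -0.3799395 ]]
scene foot [[263.34435717 263.87618021]] sideways px/mm,up px/mm [[-0.24185648  0.34873957]] [[-0.03554682 -0.44841852]] along [[-0.5234637  -0.12376409]]
```

View pics/z1.png

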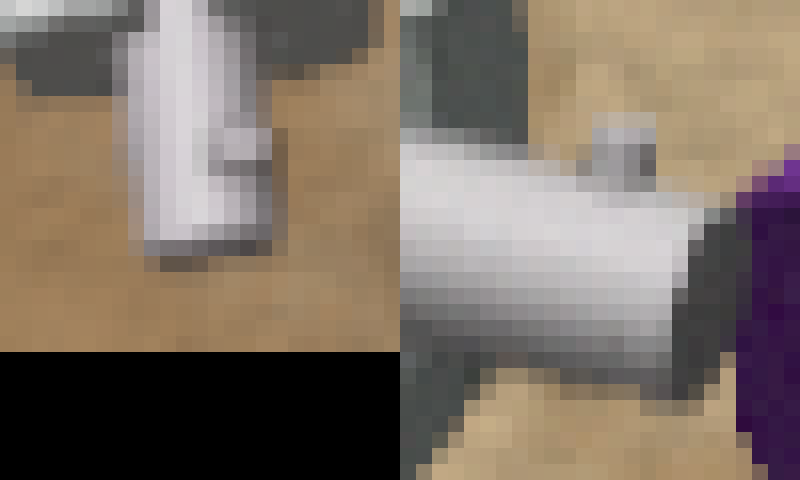

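```bash
cat >> h.py <<'E'
from scipy.spatial.transform import Rotation as Ro
np.set_printoptions(precision=4,suppress=True)
YAW=4.9
def tgt(grasp,lean=0,yaw=YAW):
    "grasp point (world) and lean (rad, about bar axis) -> TCP pose"
    R=Ro.from_euler("z",yaw,degrees=True)*Ro.from_euler("x",lean)*Ro.from_euler("x",180,degrees=True)
    return np.array(grasp)+R.apply([0,0,.019]),R
def delta(p,R,src=None):
    s=r.get_state(); p0,R0=src or (s["tcp_pos"],Ro.from_euler("xyz",s["eef_rot"],degrees=True))
    d=R0.inv()*R
    print("t",s["time_s"],"shift mm",R0.inv().apply(p-p0)*1e3,"rot",d.as_rotvec(),"F",s["contact_force"],"w",s["gripper_width"])
E
python3 - <<'E'
from h import *
t=cv2.imread("pics/top0.png"); P=cloud("top",np.load("top0.npy"))
m=(P[...,2]>.019)&(P[...,2]<.045);w=np.zeros_like(m);w[198:282,342:410]=1
k=P[m&w];rc=cv2.minAreaRect(k[:,:2].astype(np.float32));print(rc,cv2.boxPoints(rc),np.median(k[:,2]))
P=cloud("scene",np.load("scene0.npy"));m=(P[...,2]>.019)&(P[...,2]<.045);w=np.zeros_like(m);w[198:265,260:375]=1
k=P[m&w];rc=cv2.minAreaRect(k[:,:2].astype(np.float32));print(rc,cv2.boxPoints(rc))
P=cloud("top",np.load("top0.npy"))[150:195,312:425].reshape(-1,3);k=P[(P[:,0]<.76)&(P[:,2]>.03)&(P[:,2]<.4)];print("drawer",k.min(0),k.max(0))
delta(*tgt([.576,.0131,.210]),src=(np.array([.241,.63,.227]),Ro.from_euler("xyz",[180,0,-20.97],degrees=True)))
E
```

```text
((0.5649139881134033, -0.2804042398929596), (0.1593863070011139, 0.20166818797588348), 86.3754653930664) [[ 0.4592 -0.3536]
 [ 0.6605 -0.3663]
 [ 0.6706 -0.2072]
 [ 0.4693 -0.1945]] 0.027260617190961216
((0.6063013076782227, -0.22937053442001343), (0.2662712633609772, 0.28169846534729004), 86.08273315429688) [[ 0.4567 -0.3526]
 [ 0.7377 -0.3718]
 [ 0.7559 -0.1062]
 [ 0.4749 -0.0869]]
drawer [ 0.6594 -0.4084  0.0314] [ 0.76   -0.1117  0.1958]
t 0.1 shift mm [533.5879 456.152   36.    ] rot [ 0.      0.     -0.4515] F [ 0.5456  0.4788 -0.4005] w 0.0876377855427411
```

Emit:
carry_out(deltas=[[1,[45,38,0],[0,0,-0.04]],[1,[90,76,0],[0,0,-0.08]],[1,[135,114,0],[0,0,-0.12]],[1,[180,152,0],[0,0,-0.16]],[1,[224,190,0],[0,0,-0.2]],[1,[268,228,0],[0,0,-0.23]],[1,[312,266,0],[0,0,-0.27]],[1,[356,304,0],[0,0,-0.3]],[1,[400,342,0],[0,0,-0.34]],[1,[444,380,0],[0,0,-0.38]],[1,[485,415,0],[0,0,-0.42]],[1,[510,436,0],[0,0,-0.4515]]], squeeze=20)

```text
time_s: 1.3
tcp_pos: [0.5283, 0.1011, 0.2266]
eef_rot: [-180.0, 0.0, 5.0]
contact_force: [0.4, 1.1, -0.5]
gripper_width: 0.0878
gripper_force: 0.0
```

```bash
python3 -c "
from h import *
delta(*tgt([.576,.0131,.1333]))"
```

```text
t 1.3 shift mm [ 39.8664  91.8758 112.2495] rot [-0.0001  0.      0.0021] F [ 0.3585  1.116  -0.4651] w 0.08781401101831555
```

Emit:
carry_out(deltas=[[1,[0,0,0],[0,0,0]],[1,[0,0,0],[0,0,0]]])

```text
time_s: 1.5
tcp_pos: [0.5279, 0.1017, 0.226]
eef_rot: [180.0, 0.1, 4.7]
contact_force: [-0.6, -0.2, 0.8]
gripper_width: 0.0876
gripper_force: 0.0
```

```bash
python3 -c "
from h import *
delta(*tgt([.576,.0131,.1333]))"
```

```text
t 1.5 shift mm [ 40.7634  92.1712 111.6794] rot [ 0.0002  0.0011 -0.0033] F [-0.625  -0.1655  0.7988] w 0.08759475591259808
```

Emit:
carry_out(deltas=[[1,[15,35,0],[0,0,0]],[1,[30,70,10],[0,0,0]],[1,[40.5,92,20],[0,0,0]],[1,[40.5,92,50],[0,0,0]],[1,[40.5,92,80],[0,0,0]],[1,[40.5,92,100],[0,0,0]],[1,[40.5,92,111.5],[0,0,0]],[1,[40.5,92,111.5],[0,0,0]]])

```text
time_s: 2.3
tcp_pos: [0.575, 0.0158, 0.1136]
eef_rot: [180.0, 0.2, 5.0]
contact_force: [0.7, 0.5, 0.0]
gripper_width: 0.0874
gripper_force: 0.0
```

Run:
```python
from h import *
delta(*tgt([.576,.0131,.1333]))
p,d=r.capture("top");q,d2=r.capture("scene")
a=cv2.resize(p[190:260,225:305],(400,350),interpolation=cv2.INTER_CUBIC);b=cv2.resize(q[200:300,190:290],(400,400),interpolation=cv2.INTER_CUBIC)
o=np.zeros((400,800,3),np.uint8);o[:350,:400]=a;o[:,400:]=b;cv2.imwrite("pics/g1.png",o[:,:,::-1])
```

```text
t 2.3 shift mm [ 0.736   2.7661 -0.6544] rot [0.0005 0.0028 0.0015] F [0.7176 0.4744 0.0109] w 0.08736533871620293
```

View pics/g1.png

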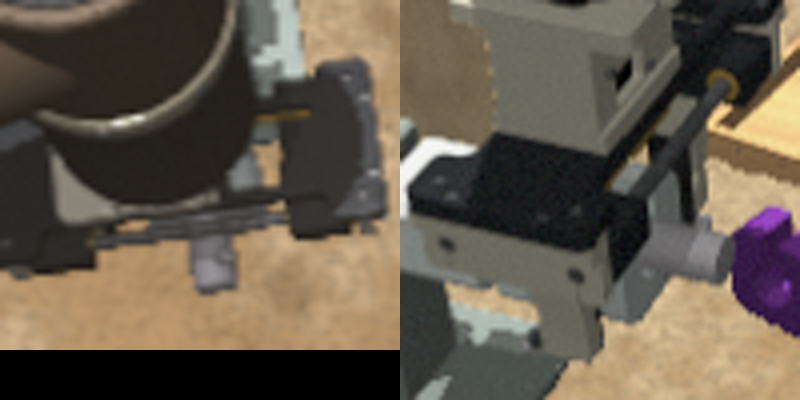

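Emit:
carry_out(deltas=[[1,[0.7,1.5,0],[0,0,0]],[0.72,[0.7,1.5,0],[0,0,0]],[0.6,[0.7,1.5,0],[0,0,0]],[0.6,[0.7,1.5,0],[0,0,0]],[0.6,[0.7,1.5,0],[0,0,0]]], squeeze=8)

```text
time_s: 2.9
tcp_pos: [0.5769, 0.0133, 0.1153]
eef_rot: [180.0, -0.0, 4.9]
contact_force: [-0.2, -9.0, 2.0]
gripper_width: 0.0613
gripper_force: 5.0
```

Run:
```python
from h import *
delta(*tgt([.576,.0131,.1333]))
```

```text
t 2.9 shift mm [-0.9027  0.1057  0.9802] rot [ 0.0001 -0.0001  0.0001] F [-0.194  -8.9512  2.0376] w 0.061300621224208124
```

Emit:
carry_out(deltas=[[0.6,[0,1,0],[0,0,0]],[0.6,[0,1,0],[0,0,0]],[0.5,[0,1,0],[0,0,0]],[0.5,[0,1,0],[0,0,0]]])

```text
time_s: 3.3
tcp_pos: [0.5769, 0.0124, 0.115]
eef_rot: [180.0, 0.0, 4.9]
contact_force: [-0.6, -1.5, -0.4]
gripper_width: 0.0599
gripper_force: 8.0
```

Emit:
carry_out(deltas=[[0.5,[0,0,0],[0,0,0]],[0.5,[0,0,-0.9],[0,0,0]],[0.5,[0,0,-1.7],[0,0,0]],[0.5,[0,0,-1.7],[0,0,0]]], squeeze=35)

```text
time_s: 3.7
tcp_pos: [0.5769, 0.0126, 0.1166]
eef_rot: [-180.0, 0.0, 4.9]
contact_force: [0.7, 0.3, -3.4]
gripper_width: 0.0598
gripper_force: 34.9
```

Run:
```python
from h import *
s=r.get_state();print(s["tcp_pos"],s["contact_force"],s["moment"],s["gripper_force"])
```

```text
[0.5769 0.0126 0.1166] [ 0.6632  0.3194 -3.3717] [-0.0532 -0.0212  0.0065] 34.91225098259747
```

Emit:
carry_out(deltas=[[0.5,[0,-1.83,-0.09],[0.1,0,0]],[0.5,[0,-3.64,-0.36],[0.2,0,0]],[0.5,[0,-5.41,-0.82],[0.3,0,0]],[0.5,[0,-7.13,-1.44],[0.4,0,0]],[0.5,[0,-8.77,-2.24],[0.5,0,0]],[0.5,[0,-8.77,-2.24],[0.5,0,0]]])

```text
time_s: 4.3
tcp_pos: [0.5765, 0.0198, 0.1184]
eef_rot: [-151.1, 0.1, 4.7]
contact_force: [-1.1, 3.4, -0.1]
gripper_width: 0.06
gripper_force: 34.9
```

Run:
```python
from h import *
s=r.get_state();print(s["tcp_pos"],s["eef_rot"],s["contact_force"],s["moment"],s["gripper_force"])
p,d=r.capture("top");q,d2=r.capture("scene")
a=cv2.resize(p[200:260,235:305],(400,343),interpolation=cv2.INTER_CUBIC);b=cv2.resize(q[220:290,210:280],(400,400),interpolation=cv2.INTER_CUBIC)
o=np.zeros((400,800,3),np.uint8);o[:343,:400]=a;o[:,400:]=b;cv2.imwrite("pics/g2.png",o[:,:,::-1])
```

```text
[0.5765 0.0198 0.1184] [-151.1129    0.0869    4.6969] [-1.102   3.3906 -0.1499] [-0.7398  0.3477  0.2586] 34.91110359784216
```

View pics/g2.png

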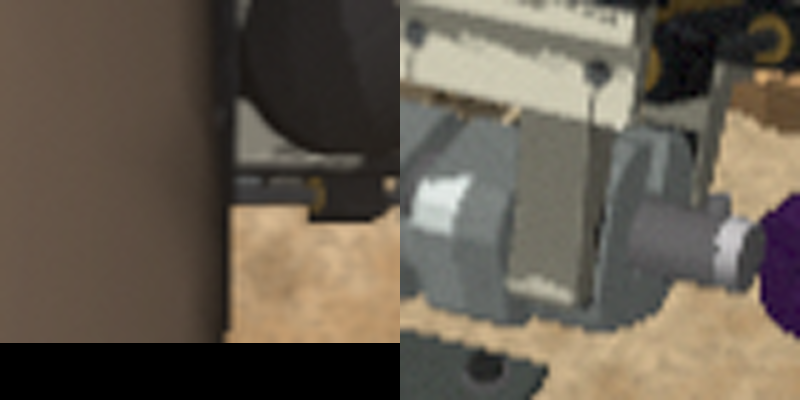

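Emit:
carry_out(deltas=[[0.5,[0,-0.9,0],[0,0,0]],[0.5,[-4,-0.9,0],[0,0,0]],[0.5,[-8,-0.9,0],[0,0,0]],[0.5,[-12,-0.9,0],[0,0,0]],[0.5,[-12,-0.9,0],[0,0,0]]])

```text
time_s: 4.9
tcp_pos: [0.5633, 0.0213, 0.1196]
eef_rot: [-151.4, 0.0, 5.0]
contact_force: [-0.6, 0.3, -2.6]
gripper_width: 0.0602
gripper_force: 34.9
```

Emit:
carry_out(deltas=[[0.5,[-2,0,0],[0,0,0]],[0.5,[-4,0,0],[0,0,0]],[0.5,[-5,0,0],[0,0,0]],[0.5,[-6,0,0],[0,0,0]],[0.5,[-6,0,0],[0,0,0]]])

```text
time_s: 5.4
tcp_pos: [0.5581, 0.0204, 0.1194]
eef_rot: [-151.3, 0.0, 4.9]
contact_force: [0.1, 0.7, -2.7]
gripper_width: 0.0599
gripper_force: 34.9
```

Emit:
carry_out(deltas=[[0.5,[-1,0,0],[0,0,0]],[0.5,[-2,0,0],[0,0,0]],[0.5,[-3,0,0],[0,0,0]],[0.5,[-3,0,0],[0,0,0]]])

```text
time_s: 5.8
tcp_pos: [0.5551, 0.0202, 0.1194]
eef_rot: [-151.3, 0.0, 4.9]
contact_force: [0.2, 0.6, -2.5]
gripper_width: 0.0597
gripper_force: 34.9
```

Emit:
carry_out(deltas=[[0.5,[-1,0,0],[0,0,0]],[0.5,[-2,0,0],[0,0,0]],[0.5,[-3,0,0],[0,0,0]],[0.5,[-4,0,0],[0,0,0]],[0.5,[-4,0,0],[0,0,0]]])

```text
time_s: 6.3
tcp_pos: [0.5511, 0.0199, 0.1195]
eef_rot: [-151.4, 0.0, 4.9]
contact_force: [-0.6, 1.0, -3.0]
gripper_width: 0.0597
gripper_force: 34.9
```

Emit:
carry_out(deltas=[[0.5,[-2,0,0],[0,0,0]],[0.5,[-4,0,0],[0,0,0]],[0.5,[-6,0,0],[0,0,0]],[0.5,[-8,0,0],[0,0,0]],[0.5,[-10,0,0],[0,0,0]],[0.5,[-10,0,0],[0,0,0]]])

```text
time_s: 6.9
tcp_pos: [0.541, 0.019, 0.1195]
eef_rot: [-151.4, 0.0, 4.9]
contact_force: [-0.6, 0.7, -3.7]
gripper_width: 0.0599
gripper_force: 34.9
```

Emit:
carry_out(deltas=[[0.5,[-3,0,0],[0,0,0]],[0.5,[-6,0,0],[0,0,0]],[0.5,[-9,0,0],[0,0,0]],[0.5,[-13,0,0],[0,0,0]],[0.5,[-18,0,0],[0,0,0]],[0.5,[-24,0,0],[0,0,0]],[0.5,[-32,0,0],[0,0,0]],[0.5,[-42,0,0],[0,0,0]],[0.5,[-52,0,0],[0,0,0]],[0.5,[-62,0,0],[0,0,0]],[0.5,[-62,0,0],[0,0,0]]])

```text
time_s: 8.0
tcp_pos: [0.4781, 0.0136, 0.1196]
eef_rot: [-151.3, 0.0, 4.9]
contact_force: [-0.1, -0.2, -2.8]
gripper_width: 0.0601
gripper_force: 34.9
```

```bash
cat >> h.py <<'E'
TC=np.array([.565,-.281,0]);TY=-3.6
def tr(x,y,z): 
    return TC+Ro.from_euler("z",TY,degrees=True).apply([x,y,z])
E
python3 - <<'E'
from h import *
p,d=r.capture("scene");cv2.imwrite("pics/s2.png",p[180:340,120:440,::-1])
delta(*tgt(tr(-.06,0,.16),0,TY))
E
```

```text
t 8.05 shift mm [   1.1515  246.0618 -158.6365] rot [-0.499   0.0367  0.1453] F [ 0.9101 -0.5555 -2.4926] w 0.05958917154022437
```

View pics/s2.png

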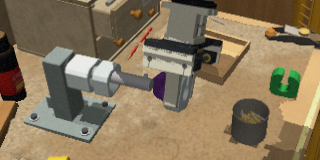

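Emit:
carry_out(deltas=[[0.5,[0,25,-16],[-0.07,0.005,0.02]],[0.5,[0,55,-36],[-0.17,0.012,0.05]],[0.5,[0.5,90,-58],[-0.27,0.02,0.08]],[0.5,[0.5,125,-80],[-0.37,0.027,0.11]],[0.5,[1,160,-103],[-0.45,0.033,0.13]],[0.5,[1,195,-126],[-0.499,0.0367,0.1453]],[0.5,[1,225,-145],[-0.499,0.0367,0.1453]],[0.5,[1,246,-158.6],[-0.499,0.0367,0.1453]],[0.5,[1,246,-158.6],[-0.499,0.0367,0.1453]]])

```text
time_s: 8.95
tcp_pos: [0.506, -0.2794, 0.1405]
eef_rot: [180.0, 0.0, -3.7]
contact_force: [0.2, 0.4, -3.4]
gripper_width: 0.06
gripper_force: 34.9
```

Run:
```python
from h import *
delta(*tgt(tr(-.06,0,.0435),0,TY))
```

```text
t 8.95 shift mm [ -1.0361  -2.1586 116.04  ] rot [ 0.0002  0.0002 -0.0022] F [ 0.1924  0.4177 -3.3994] w 0.06003993680620933
```

Emit:
carry_out(deltas=[[0.5,[-1,-2,25],[0,0,0]],[0.5,[-1,-2,55],[0,0,0]],[0.5,[-1,-2,85],[0,0,0]],[0.5,[-1,-2,105],[0,0,0]],[0.5,[-1,-2,113],[0,0,0]],[0.5,[-1,-2,115],[0,0,0]],[0.5,[-1,-2,116],[0,0,0]],[0.5,[-1,-2,116.5],[0,0,0]],[0.5,[-1,-2,116.5],[0,0,0]]])

```text
time_s: 9.85
tcp_pos: [0.5053, -0.2751, 0.0252]
eef_rot: [180.0, -0.1, -3.6]
contact_force: [-0.8, -0.3, -2.9]
gripper_width: 0.0599
gripper_force: 34.9
```

Emit:
carry_out(deltas=[[0.5,[0,0,0.5],[0,0,0]],[0.5,[0,0,1],[0,0,0]],[0.5,[0,0,1.5],[0,0,0]],[0.5,[0,0,1.5],[0,0,0]]])

```text
time_s: 10.25
tcp_pos: [0.505, -0.2751, 0.0239]
eef_rot: [180.0, -0.0, -3.6]
contact_force: [-2.3, 2.3, 7.4]
gripper_width: 0.0596
gripper_force: 34.9
```

Emit:
carry_out(deltas=[[0.74,[0,0,0],[0,0,0]],[0.8,[0,0,0],[0,0,0]],[0.8,[0,0,0],[0,0,0]],[0.8,[0,0,-15],[0,0,0]],[0.8,[0,0,-45],[0,0,0]],[0.9,[0,0,-85],[0,0,0]],[1,[0,0,-125],[0,0,0]],[1,[0,0,-165],[0,0,0]],[1,[0,0,-180],[0,0,0]]])

```text
time_s: 11.15
tcp_pos: [0.5064, -0.2758, 0.2074]
eef_rot: [179.9, -0.3, -3.6]
contact_force: [-0.2, 0.1, 0.1]
gripper_width: 0.0871
gripper_force: 0.0
```

Run:
```python
from h import *
p,d=r.capture("top");q,d2=r.capture("scene")
a=cv2.resize(p[150:290,230:410],(540,420));b=q[180:340,120:380]
o=np.zeros((420,800,3),np.uint8);o[:,:540]=a;o[:160,540:]=b;cv2.imwrite("pics/g3.png",o[:,:,::-1])
# spacers x extents again
for n,im,dd in(("top",p,d),("scene",q,d2)):
    P=cloud(n,dd);I=im.astype(int);g=(I.max(2)-I.min(2))<40
    k=P[g&(P[...,2]>.125)&(P[...,2]<.165)&(P[...,0]>.5)&(P[...,0]<.74)&(P[...,1]>-.03)&(P[...,1]<.07)]
    print(n,[(round(x,3),round(np.ptp(k[abs(k[:,0]-x)<.002][:,1]),3)) for x in np.arange(.53,.70,.004) if (abs(k[:,0]-x)<.002).sum()>2])
delta(*tgt([.613,.0158,.22]))
```

```text
top [(np.float64(0.598), np.float64(0.002)), (np.float64(0.602), np.float64(0.007)), (np.float64(0.606), np.float64(0.006)), (np.float64(0.61), np.float64(0.009)), (np.float64(0.614), np.float64(0.009)), (np.float64(0.618), np.float64(0.008)), (np.float64(0.622), np.float64(0.009)), (np.float64(0.626), np.float64(0.012))]
scene [(np.float64(0.53), np.float64(0.024)), (np.float64(0.534), np.float64(0.018)), (np.float64(0.538), np.float64(0.02)), (np.float64(0.542), np.float64(0.021)), (np.float64(0.546), np.float64(0.019)), (np.float64(0.55), np.float64(0.018)), (np.float64(0.554), np.float64(0.019)), (np.float64(0.558), np.float64(0.016)), (np.float64(0.562), np.float64(0.018)), (np.float64(0.566), np.float64(0.016)), (np.float64(0.57), np.float64(0.017)), (np.float64(0.574), np.float64(0.019)), (np.float64(0.578), np.float64(0.02)), (np.float64(0.582), np.float64(0.017)), (np.float64(0.586), np.float64(0.018)), (np.float64(0.59), np.float64(0.017)), (np.float64(0.594), np.float64(0.019)), (np.float64(0.598), np.float64(0.033)), (np.float64(0.602), np.float64(0.056)), (np.float64(0.6
[... 327 characters left out ...]
loat64(0.053)), (np.float64(0.646), np.float64(0.046)), (np.float64(0.65), np.float64(0.047)), (np.float64(0.654), np.float64(0.049)), (np.float64(0.658), np.float64(0.043)), (np.float64(0.662), np.float64(0.049)), (np.float64(0.666), np.float64(0.042)), (np.float64(0.67), np.float64(0.049)), (np.float64(0.674), np.float64(0.042)), (np.float64(0.678), np.float64(0.043)), (np.float64(0.682), np.float64(0.047)), (np.float64(0.686), np.float64(0.01)), (np.float64(0.69), np.float64(0.038)), (np.float64(0.694), np.float64(0.048)), (np.float64(0.698), np.float64(0.051))]
t 11.25 shift mm [  88.4065 -297.4599    5.0642] rot [ 0.0015 -0.0052 -0.1479] F [ 0.3369 -0.6162  0.384 ] w 0.08766644649773093
```

View pics/g3.png

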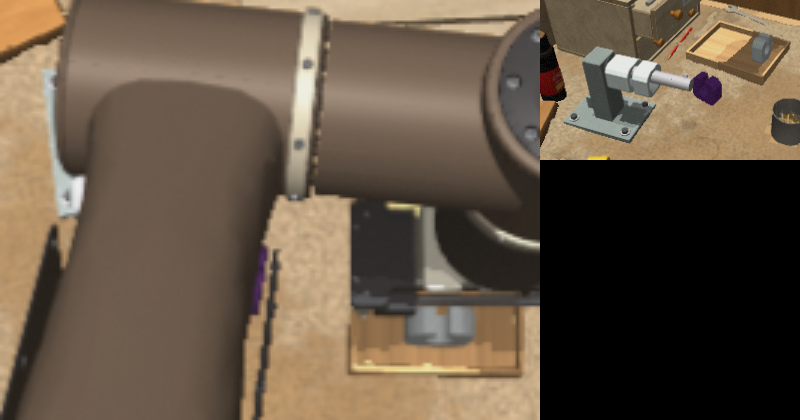

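Emit:
carry_out(deltas=[[1,[10,-30,-5],[0,0,-0.02]],[1,[22,-75,-10],[0,0,-0.04]],[1,[36,-120,-10],[0,0,-0.06]],[1,[49,-165,-10],[0,0,-0.08]],[1,[62,-210,-10],[0,0,-0.1]],[1,[75,-250,-10],[0,0,-0.12]],[1,[86,-280,-10],[0,0,-0.14]],[1,[90,-297.5,-10],[0,0,-0.148]],[1,[90,-297.5,-10],[0,0,-0.148]]])

```text
time_s: 12.15
tcp_pos: [0.6132, 0.0181, 0.2112]
eef_rot: [180.0, 0.1, 5.0]
contact_force: [0.1, -0.4, -0.9]
gripper_width: 0.0876
gripper_force: 0.0
```

Run:
```python
from h import *
delta(*tgt([.615,.0158,.126]))
```

```text
t 12.15 shift mm [  1.8718   2.4682 104.1464] rot [0.0001 0.0023 0.002 ] F [ 0.0803 -0.3601 -0.92  ] w 0.08756540496191934
```

Emit:
carry_out(deltas=[[1,[1.9,2,20],[0,0,0]],[1,[1.9,2,50],[0,0,0]],[1,[1.9,2,80],[0,0,0]],[1,[1.9,2,98],[0,0,0]],[1,[1.9,2,104],[0,0,0]],[0.8,[1.9,2,104],[0,0,0]],[0.65,[1.9,2,104],[0,0,0]],[0.5,[1.9,2,104],[0,0,0]],[0.5,[1.9,2,104],[0,0,0]]], squeeze=8)

```text
time_s: 13.05
tcp_pos: [0.6157, 0.0145, 0.1098]
eef_rot: [-180.0, -0.1, 4.9]
contact_force: [-0.3, -0.6, 0.5]
gripper_width: 0.0613
gripper_force: 0.0
```

Run:
```python
from h import *
delta(*tgt([.615,.0158,.126]))
```

```text
t 13.05 shift mm [-0.5751 -1.318   2.7719] rot [-0.0005 -0.0014 -0.0001] F [-0.3133 -0.6114  0.4712] w 0.061257128114987035
```

Emit:
carry_out(deltas=[[0.5,[0,-1,2],[0,0,0]],[0.5,[0,-1,2],[0,0,0]],[0.5,[0,-1,2],[0,0,0]],[0.5,[0,-1,2],[0,0,0]]])

```text
time_s: 13.45
tcp_pos: [0.6156, 0.0157, 0.1075]
eef_rot: [-180.0, -0.1, 4.9]
contact_force: [-1.1, 1.4, 5.3]
gripper_width: 0.054
gripper_force: 8.0
```

Run:
```python
from h import *
delta(*tgt([.615,.0158,.126]))
```

```text
t 13.45 shift mm [-0.584  -0.1884  0.4909] rot [-0.0002 -0.0011  0.0003] F [-1.1305  1.4002  5.3257] w 0.05398652769440047
```

Emit:
carry_out(deltas=[[0.4,[0,0,0],[0,0,0]],[0.4,[0,0,0],[0,0,0]],[0.4,[0,0,-3],[0,0,0]],[0.4,[0,0,-6],[0,0,0]],[0.4,[0,0,-9.2],[0,0,0]],[0.4,[0,0,-9.2],[0,0,0]]], squeeze=35)

```text
time_s: 14.05
tcp_pos: [0.6151, 0.0154, 0.1161]
eef_rot: [-180.0, 0.0, 4.9]
contact_force: [0.9, 0.7, -1.3]
gripper_width: 0.0535
gripper_force: 35.0
```

Run:
```python
from h import *
s=r.get_state();print(s["tcp_pos"],s["contact_force"],s["moment"],s["gripper_force"])
q,d=r.capture("scene");cv2.imwrite("pics/g4.png",cv2.resize(q[215:295,180:290],(770,560),interpolation=cv2.INTER_CUBIC)[:,:,::-1])
```

```text
[0.6151 0.0154 0.1161] [ 0.933   0.6831 -1.3425] [-0.0675 -0.071   0.0041] 34.99670980672818
```

View pics/g4.png

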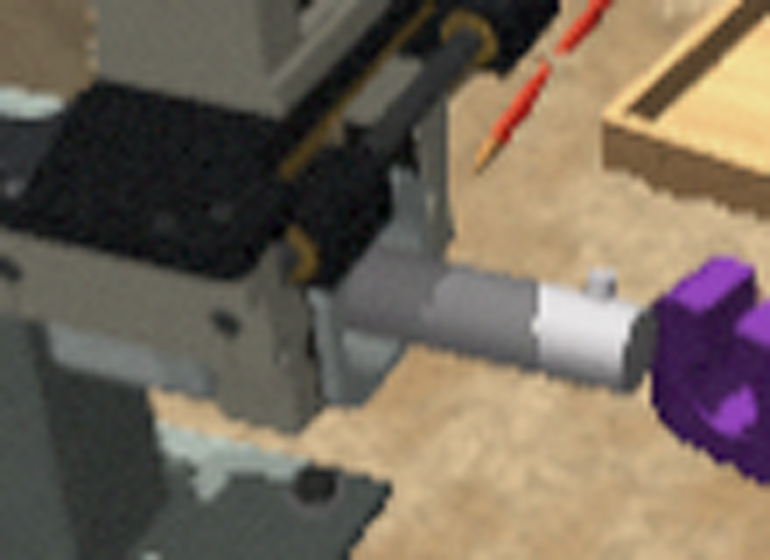

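Emit:
carry_out(deltas=[[0.4,[-8,0,0],[0,0,0]],[0.4,[-18,0,0],[0,0,0]],[0.4,[-28,0,0],[0,0,0]],[0.4,[-38,0,0],[0,0,0]],[0.4,[-46,0,0],[0,0,0]],[0.4,[-50,0,0],[0,0,0]],[0.4,[-53,0,0],[0,0,0]],[0.4,[-56,0,0],[0,0,0]],[0.4,[-59,0,0],[0,0,0]],[0.4,[-59,0,0],[0,0,0]]])

```text
time_s: 15.1
tcp_pos: [0.556, 0.0103, 0.1158]
eef_rot: [-180.0, 0.0, 4.9]
contact_force: [0.5, -0.9, -2.4]
gripper_width: 0.0536
gripper_force: 35.0
```

Emit:
carry_out(deltas=[[0.4,[-2,0,0],[0,0,0]],[0.4,[-4,0,0],[0,0,0]],[0.4,[-6,0,0],[0,0,0]],[0.4,[-8,0,0],[0,0,0]],[0.4,[-10,0,0],[0,0,0]],[0.4,[-12,0,0],[0,0,0]]])

```text
time_s: 15.7
tcp_pos: [0.5441, 0.0094, 0.1159]
eef_rot: [-180.0, 0.0, 4.9]
contact_force: [-0.5, 0.3, -2.2]
gripper_width: 0.054
gripper_force: 35.0
```

Pin is inside the bore with no contact; slide it off.

Emit:
carry_out(deltas=[[0.4,[-3,0,0],[0,0,0]],[0.4,[-6,0,0],[0,0,0]],[0.4,[-10,0,0],[0,0,0]],[0.4,[-15,0,0],[0,0,0]],[0.4,[-21,0,0],[0,0,0]],[0.4,[-28,0,0],[0,0,0]],[0.4,[-36,0,0],[0,0,0]],[0.4,[-46,0,0],[0,0,0]],[0.4,[-56,0,0],[0,0,0]],[0.4,[-64,0,0],[0,0,0]],[0.4,[-64,0,0],[0,0,0]]])

```text
time_s: 16.8
tcp_pos: [0.4793, 0.0037, 0.1161]
eef_rot: [-180.0, 0.0, 4.9]
contact_force: [-0.7, 0.6, -2.9]
gripper_width: 0.0539
gripper_force: 35.0
```

Run:
```python
from h import *
delta(*tgt(tr(-.003,.004,.17),0,TY))
```

```text
t 16.8 shift mm [ 58.6823 286.6042 -35.052 ] rot [-0.0003  0.0005  0.1483] F [-0.6555  0.6358 -2.9268] w 0.05392229392874002
```

Emit:
carry_out(deltas=[[0.4,[0,25,-5],[0,0,0.01]],[0.4,[0,60,-12],[0,0,0.03]],[0.4,[8,100,-20],[0,0,0.05]],[0.4,[20,140,-27],[0,0,0.08]],[0.4,[32,180,-35],[0,0,0.1]],[0.4,[43,220,-35],[0,0,0.12]],[0.4,[52,255,-35],[0,0,0.14]],[0.4,[58.7,280,-35],[0,0,0.148]],[0.4,[58.7,286.6,-35],[0,0,0.148]],[0.4,[58.7,286.6,-35],[0,0,0.148]]])

```text
time_s: 17.8
tcp_pos: [0.5633, -0.2775, 0.1501]
eef_rot: [-180.0, 0.1, -3.7]
contact_force: [-0.7, 2.3, -3.3]
gripper_width: 0.0536
gripper_force: 35.0
```

Run:
```python
from h import *
delta(*tgt(tr(-.003,.004,.040),0,TY))
```

```text
t 17.8 shift mm [ -0.8779  -0.5979 129.0931] rot [-0.0002  0.0014 -0.0014] F [-0.6689  2.3067 -3.3477] w 0.05358991032234664
```

Emit:
carry_out(deltas=[[0.4,[-1,-0.5,25],[0,0,0]],[0.4,[-1,-0.5,60],[0,0,0]],[0.4,[-1,-0.5,92],[0,0,0]],[0.4,[-1,-0.5,115],[0,0,0]],[0.4,[-1,-0.5,125],[0,0,0]],[0.4,[-1,-0.5,127],[0,0,0]],[0.4,[-1,-0.5,128.5],[0,0,0]],[0.4,[-1,-0.5,129],[0,0,0]],[0.4,[-1,-0.5,129],[0,0,0]]])

```text
time_s: 18.7
tcp_pos: [0.5632, -0.2761, 0.0231]
eef_rot: [180.0, -0.1, -3.6]
contact_force: [0.3, -0.2, -2.1]
gripper_width: 0.0539
gripper_force: 35.0
```

Emit:
carry_out(deltas=[[0.4,[0,0,1],[0,0,0]],[0.4,[0,0,1.7],[0,0,0]],[0.4,[0,0,2.4],[0,0,0]],[0.4,[0,0,2.4],[0,0,0]]])

```text
time_s: 19.1
tcp_pos: [0.5627, -0.2762, 0.0206]
eef_rot: [180.0, -0.0, -3.6]
contact_force: [-2.6, 2.2, 6.2]
gripper_width: 0.0538
gripper_force: 35.0
```

Emit:
carry_out(deltas=[[0.68,[0,0,0],[0,0,0]],[0.74,[0,0,0],[0,0,0]],[0.74,[0,0,0],[0,0,0]],[0.74,[0,0,-15],[0,0,0]],[0.74,[0,0,-45],[0,0,0]],[0.9,[0,0,-85],[0,0,0]],[1,[0,0,-125],[0,0,0]],[1,[0,0,-165],[0,0,0]],[1,[0,0,-190],[0,0,0]]])

```text
time_s: 20.0
tcp_pos: [0.5634, -0.2765, 0.2131]
eef_rot: [179.9, -0.2, -3.6]
contact_force: [0.7, -0.5, -0.0]
gripper_width: 0.0864
gripper_force: 0.0
```

Run:
```python
from h import *
q,d2=r.capture("scene")
P=cloud("scene",d2);I=q.astype(int);g=(I.max(2)-I.min(2))<40
k=P[g&(P[...,2]>.125)&(P[...,2]<.165)&(P[...,0]>.58)&(P[...,0]<.74)&(P[...,1]>-.03)&(P[...,1]<.07)]
print([(round(float(x),3),round(float(np.ptp(k[abs(k[:,0]-x)<.002][:,1])),3)) for x in np.arange(.62,.70,.004) if (abs(k[:,0]-x)<.002).sum()>2])
k=P[g&(P[...,2]>.03)&(P[...,2]<.1)&(P[...,0]>.46)&(P[...,0]<.66)&(P[...,1]<-.19)&(P[...,1]>-.36)]
print("tray parts",k.min(0),k.max(0))
delta(*tgt([.661,.0197,.235]))
```

```text
[(0.62, 0.018), (0.624, 0.018), (0.628, 0.019), (0.632, 0.018), (0.636, 0.034), (0.64, 0.052), (0.644, 0.055), (0.648, 0.047), (0.652, 0.051), (0.656, 0.043), (0.66, 0.044), (0.664, 0.049), (0.668, 0.043), (0.672, 0.052), (0.676, 0.043), (0.68, 0.048), (0.684, 0.037), (0.688, 0.029), (0.692, 0.043), (0.696, 0.052)]
tray parts [ 0.4886 -0.3038  0.03  ] [ 0.5773 -0.2425  0.0734]
t 20.05 shift mm [  77.5272 -302.2998    0.6062] rot [ 0.0032 -0.0078 -0.1474] F [ 1.893  -0.7063  4.6752] w 0.08724800059077738
```

Emit:
carry_out(deltas=[[1,[6,-30,-3],[0,0,-0.02]],[1,[18,-75,-3],[0,0,-0.04]],[1,[30,-120,-3],[0,0,-0.06]],[1,[42,-165,-3],[0,0,-0.08]],[1,[54,-210,-3],[0,0,-0.1]],[1,[64,-250,-3],[0,0,-0.12]],[1,[73,-282,-3],[0,0,-0.14]],[1,[77.5,-301,0],[0,0,-0.147]],[1,[77.5,-301,0],[0,0,-0.147]],[1,[77.5,-301,0],[0,0,-0.147]]])

```text
time_s: 21.05
tcp_pos: [0.6584, 0.0194, 0.2088]
eef_rot: [180.0, 0.1, 4.9]
contact_force: [-0.0, 0.2, -1.0]
gripper_width: 0.0876
gripper_force: 0.0
```

Run:
```python
from h import *
delta(*tgt([.661,.0197,.126]))
```

```text
t 21.05 shift mm [  2.7718  -0.0632 101.7625] rot [ 0.0002  0.0015 -0.0008] F [-0.0349  0.1751 -0.9644] w 0.08760652387418341
```

Emit:
carry_out(deltas=[[1,[2,0,20],[0,0,0]],[1,[2,0,50],[0,0,0]],[1,[2,0,80],[0,0,0]],[1,[2,0,97],[0,0,0]],[1,[2,0,102],[0,0,0]],[1,[2,0,103],[0,0,0]],[0.75,[2,0,103],[0,0,0]],[0.7,[2,0,103],[0,0,0]]], squeeze=8)

```text
time_s: 21.85
tcp_pos: [0.6614, 0.0196, 0.1079]
eef_rot: [-180.0, -0.1, 4.8]
contact_force: [-0.5, 0.6, -0.2]
gripper_width: 0.0768
gripper_force: 0.0
```

Run:
```python
from h import *
delta(*tgt([.661,.0197,.126]))
```

```text
t 21.85 shift mm [-0.4086 -0.176   0.8684] rot [-0.0004 -0.0018 -0.0013] F [-0.4544  0.6468 -0.1606] w 0.07684180178588211
```

Emit:
carry_out(deltas=[[0.5,[0,0,0],[0,0,0]],[0.4,[0,0,0],[0,0,0]],[0.4,[0,0,0],[0,0,0]],[0.4,[0,0,0],[0,0,0]]])

```text
time_s: 22.25
tcp_pos: [0.6608, 0.0198, 0.1068]
eef_rot: [-180.0, -0.0, 4.8]
contact_force: [-0.9, 1.3, 3.0]
gripper_width: 0.0541
gripper_force: 8.0
```

Run:
```python
from h import *
delta(*tgt([.661,.0197,.126]))
```

```text
t 22.25 shift mm [ 0.1644  0.078  -0.1546] rot [-0.0001 -0.0001 -0.0009] F [-0.8676  1.2506  2.9564] w 0.05412804106623812
```

Emit:
carry_out(deltas=[[0.4,[0,0,0],[0,0,0]],[0.4,[0,0,0],[0,0,0]],[0.4,[0,0,-3],[0,0,0]],[0.4,[0,0,-6],[0,0,0]],[0.4,[0,0,-9.2],[0,0,0]],[0.4,[0,0,-9.2],[0,0,0]]], squeeze=45)

```text
time_s: 22.85
tcp_pos: [0.6608, 0.0197, 0.1159]
eef_rot: [-180.0, 0.0, 4.8]
contact_force: [-0.0, -0.1, -3.2]
gripper_width: 0.0536
gripper_force: 45.0
```

Emit:
carry_out(deltas=[[0.4,[-8,0,0],[0,0,0]],[0.4,[-20,0,0],[0,0,0]],[0.4,[-35,0,0],[0,0,0]],[0.4,[-50,0,0],[0,0,0]],[0.4,[-65,0,0],[0,0,0]],[0.4,[-76,0,0],[0,0,0]],[0.4,[-82,0,0],[0,0,0]],[0.4,[-84,0,0],[0,0,0]],[0.4,[-84,0,0],[0,0,0]]])

```text
time_s: 23.75
tcp_pos: [0.5771, 0.0127, 0.1159]
eef_rot: [-180.0, -0.0, 4.8]
contact_force: [-0.3, 0.0, -3.2]
gripper_width: 0.0538
gripper_force: 45.0
```

Emit:
carry_out(deltas=[[0.4,[-3,0,0],[0,0,0]],[0.4,[-6,0,0],[0,0,0]],[0.4,[-9,0,0],[0,0,0]],[0.4,[-11,0,0],[0,0,0]],[0.4,[-13,0,0],[0,0,0]],[0.4,[-15,0,0],[0,0,0]],[0.4,[-17,0,0],[0,0,0]],[0.4,[-19,0,0],[0,0,0]],[0.4,[-21,0,0],[0,0,0]],[0.4,[-23,0,0],[0,0,0]]])

```text
time_s: 24.75
tcp_pos: [0.5539, 0.0106, 0.1157]
eef_rot: [-180.0, 0.0, 4.8]
contact_force: [-1.3, 0.5, -3.4]
gripper_width: 0.0538
gripper_force: 45.0
```

Emit:
carry_out(deltas=[[0.4,[-4,0,0],[0,0,0]],[0.4,[-8,0,0],[0,0,0]],[0.4,[-12,0,0],[0,0,0]],[0.4,[-17,0,0],[0,0,0]],[0.4,[-22,0,0],[0,0,0]],[0.4,[-29,0,0],[0,0,0]],[0.4,[-38,0,0],[0,0,0]],[0.4,[-48,0,0],[0,0,0]],[0.4,[-60,0,0],[0,0,0]],[0.4,[-72,0,0],[0,0,0]],[0.4,[-79,0,0],[0,0,0]],[0.4,[-79,0,0],[0,0,0]]])

```text
time_s: 25.95
tcp_pos: [0.4743, 0.0039, 0.116]
eef_rot: [-180.0, 0.0, 4.9]
contact_force: [0.4, 0.5, -3.9]
gripper_width: 0.0539
gripper_force: 45.0
```

Run:
```python
from h import *
delta(*tgt(tr(.055,.004,.18),0,TY))
```

```text
t 25.95 shift mm [121.291  295.6206 -45.1555] rot [-0.0003  0.0002  0.1475] F [ 0.3851  0.5148 -3.9091] w 0.05391559839799649
```

Emit:
carry_out(deltas=[[0.4,[0,25,-8],[0,0,0.01]],[0.4,[0,60,-20],[0,0,0.03]],[0.4,[10,95,-32],[0,0,0.05]],[0.4,[30,130,-45],[0,0,0.07]],[0.4,[50,165,-45],[0,0,0.09]],[0.4,[68,200,-45],[0,0,0.11]],[0.4,[85,235,-45],[0,0,0.13]],[0.4,[100,265,-45],[0,0,0.1475]],[0.4,[110,287,-45],[0,0,0.1475]],[0.4,[114,296,-45],[0,0,0.1475]],[0.4,[114,296,-45],[0,0,0.1475]]])

```text
time_s: 27.05
tcp_pos: [0.6142, -0.2825, 0.1595]
eef_rot: [-180.0, 0.1, -3.7]
contact_force: [-0.3, -0.0, -4.3]
gripper_width: 0.0538
gripper_force: 45.0
```

Run:
```python
from h import *
delta(*tgt(tr(.048,.004,.0415),0,TY))
P=cloud("top",np.load("top0.npy"))[150:200,312:425].reshape(-1,3)
for z in(.035,.06,.08,.1,.13,.2): k=P[(P[:,2]>z)&(P[:,2]<.5)&(P[:,0]>.5)];print(z,k.min(0))
```

```text
t 27.05 shift mm [ -0.9864  -2.4151 137.0472] rot [-0.      0.0015 -0.0017] F [-0.3059 -0.0458 -4.3177] w 0.053780580500903286
0.035 [ 0.6594 -0.4084  0.0351]
0.06 [ 0.6594 -0.4084  0.0613]
0.08 [ 0.6594 -0.4084  0.0834]
0.1 [ 0.6594 -0.4084  0.1   ]
0.13 [ 0.6594 -0.4076  0.1301]Traceback (most recent call last):
  File "<stdin>", line 4, in <module>
    return umr_minimum(a, axis, None, out, keepdims, initial, where)
ValueError: zero-size array to reduction operation minimum which has no identity
```

Run:
```python
from h import *
P=cloud("top",np.load("top0.npy"))[150:200,312:425].reshape(-1,3)
k=P[(P[:,2]>.06)&(P[:,2]<.5)&(P[:,0]>.5)&(P[:,0]<.72)];k=k[k[:,0].argsort()];print(len(k));print(k[::max(1,len(k)//25)])
```

```text
1600
[[ 0.6594 -0.1823  0.1418]
 [ 0.6673 -0.3286  0.1517]
 [ 0.6827 -0.2004  0.1197]
 [ 0.6835 -0.1606  0.1307]
 [ 0.6839 -0.277   0.1209]
 [ 0.6841 -0.3488  0.1474]
 [ 0.6843 -0.3424  0.1693]
 [ 0.6844 -0.1656  0.1427]
 [ 0.6846 -0.2647  0.113 ]
 [ 0.6847 -0.3335  0.1623]
 [ 0.6849 -0.1699  0.1702]
 [ 0.685  -0.1422  0.1444]
 [ 0.6851 -0.1922  0.1295]
 [ 0.6853 -0.3099  0.1498]
 [ 0.6854 -0.2964  0.1726]
 [ 0.6857 -0.2204  0.1007]
 [ 0.6859 -0.3603  0.1555]
 [ 0.6862 -0.3473  0.1121]
 [ 0.6869 -0.1952  0.1754]
 [ 0.6882 -0.3266  0.1753]
 [ 0.6899 -0.2107  0.1726]
 [ 0.6915 -0.1852  0.1789]
 [ 0.6931 -0.3423  0.1743]
 [ 0.6948 -0.3795  0.1784]
 [ 0.7022 -0.3932  0.165 ]]
```

Emit:
carry_out(deltas=[[0.4,[-7,-2,15],[0,0,0]],[0.4,[-7,-2,45],[0,0,0]],[0.4,[-7,-2,75],[0,0,0]],[0.4,[-7,-2,100],[0,0,0]],[0.4,[-7,-2,120],[0,0,0]],[0.4,[-7,-2,130],[0,0,0]],[0.4,[-7,-2,134],[0,0,0]],[0.4,[-7,-2,135],[0,0,0]],[0.4,[-7,-2,135],[0,0,0]]])

```text
time_s: 27.95
tcp_pos: [0.6077, -0.2789, 0.0267]
eef_rot: [180.0, -0.1, -3.6]
contact_force: [0.4, -0.2, -2.0]
gripper_width: 0.0539
gripper_force: 45.0
```

Emit:
carry_out(deltas=[[0.4,[0,0,2],[0,0,0]],[0.4,[0,0,3.5],[0,0,0]],[0.4,[0,0,4.3],[0,0,0]],[0.4,[0,0,5],[0,0,0]],[0.4,[0,0,5],[0,0,0]]])

```text
time_s: 28.45
tcp_pos: [0.6069, -0.2789, 0.0206]
eef_rot: [-180.0, 0.0, -3.6]
contact_force: [0.9, 0.6, -2.4]
gripper_width: 0.0542
gripper_force: 45.0
```

Emit:
carry_out(deltas=[[0.4,[0,0,0.5],[0,0,0]],[0.4,[0,0,1],[0,0,0]],[0.4,[0,0,1],[0,0,0]]])

```text
time_s: 28.75
tcp_pos: [0.6071, -0.279, 0.02]
eef_rot: [180.0, 0.0, -3.6]
contact_force: [-1.9, 1.6, 0.2]
gripper_width: 0.0534
gripper_force: 45.0
```

Touching down (force rising from −4 N to 0). Release and back off.

Emit:
carry_out(deltas=[[0.4,[0,0,0.3],[0,0,0]],[0.68,[0,0,0.3],[0,0,0]],[0.74,[0,0,0.3],[0,0,0]],[0.74,[0,0,0],[0,0,0]],[0.74,[0,0,-15],[0,0,0]],[0.74,[0,0,-45],[0,0,0]],[0.9,[0,0,-85],[0,0,0]],[0.9,[-20,0,-125],[0,0,0]],[0.9,[-50,-40,-165],[0,0,0]],[0.9,[-70,-85,-190],[0,0,0]],[0.9,[-80,-120,-190],[0,0,0]],[0.9,[-80,-120,-190],[0,0,0]]])

```text
time_s: 29.95
tcp_pos: [0.5345, -0.1508, 0.2136]
eef_rot: [-179.9, -0.3, -3.4]
contact_force: [0.6, -0.1, -0.3]
gripper_width: 0.0792
gripper_force: 0.0
```

Run:
```python
from h import *
q,d=r.capture("scene");cv2.imwrite("pics/f.png",cv2.resize(q[170:340,120:440],(800,425))[:,:,::-1])
P=cloud("scene",d);I=q.astype(int);g=(I.max(2)-I.min(2))<40
k=P[g&(P[...,2]>.035)&(P[...,2]<.1)&(P[...,0]>.46)&(P[...,0]<.66)&(P[...,1]<-.2)&(P[...,1]>-.36)];print(k.min(0),k.max(0));print(r.get_state()["tcp_pos"])
```

```text
[ 0.4883 -0.3038  0.0351] [ 0.6325 -0.2416  0.0745]
[ 0.5348 -0.1518  0.2128]
```

View pics/f.png

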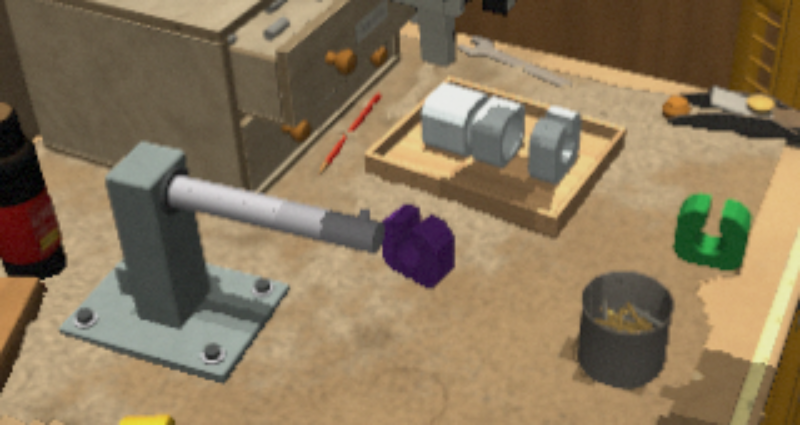

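The picture shows a bare bar with its tip at about (380,235). All three parts stand side by side in the tray at about (460,120), (497,132) and (555,145), with the robot clear of them.

```bash
python3 -c "
from plant import r
print(r.close_job())"
```

```text
the job is handed in; nothing more can be done
None
```

I slid the collar, short spacer and long spacer off the bar in that order and stood them side by side on the tray floor. The job was handed in at about 30 s of the 72 s allowed; handing it in returned no verdict.

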